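Gauge a lens barrel and hold it down in the V-block

TASK

Two lens barrels lie on low rests; only the slimmer one fits the upright fork gauge. Prove it by lowering one end of that barrel fully down between the jaws of the gauge, then take it out, lay it along the V-block, with both its ends sticking out, and press it down firmly so that it bears on both faces of the V. Finish while still holding it pressed down there, and do not knock over the dropper bottle, the loupe or the white screw-top case.

Things in the scene. Friction and masses are not known exactly. Their poses are not given: they have to be found in the camera images.
- barrel_slim_center (a point): aluminium lens barrel, a plain cylinder 40 mm in diameter, 110 mm long, a dark ring and a lens at each end (ends alike), lying level on one of two low rests at the start. The point is the middle of the barrel on its axis; x runs along the barrel. Grip it across its middle. This is the slimmer barrel, the one to gauge and seat; about 0.14 kg. Starts with its axis about 29 mm above the worktop.
- barrel_slim: the same slimmer barrel as a body; its origin and axes are those of barrel_slim_center.
- barrel_thick_center (a point): aluminium lens barrel, a plain cylinder 48 mm in diameter, 110 mm long, a dark ring and a lens at each end (ends alike), lying level on one of two low rests at the start. The point is the middle of the barrel on its axis; x runs along the barrel. Grip it across its middle. This is the oversize barrel, which does not go into the gauge; about 0.2 kg.
- v_block: steel V-block fixed to the worktop: base plate 60 x 70 x 10 mm, on it a 90-degree V 57 mm long, open upward, along its x. Origin under its centre on the worktop, z up. V bottom line 16 mm above the origin; faces rise at 45 degrees to 16 mm either side (36 mm wide over all: fingers on a 40 mm barrel pass outside). Seated, the 40 mm barrel touches 14 mm either side, axis 44.3 mm above the origin.
- v_face_left: the face of the V on the V-block's +y side; fixed, same origin and axes as v_block. It is in two lengths, each 18 mm, with a gap of 21 mm between.
- v_face_right: the face of the V on the V-block's -y side; fixed, same origin and axes as v_block.
- gauge: steel fork gauge fixed to the worktop: base plate 50 x 90 x 8 mm, two upright jaws 12 mm thick along x, 43 mm clear gap across y, tops 50 mm up. Origin under its centre on the worktop, z up. A barrel goes in from above lying along x; floor 15 mm up, so the 40 mm barrel fully down has its axis 35 mm up. Fingers do not fit in: keep the barrel's middle about 40 mm from the centre along x.
- bottle_nital: dropper bottle with dark cap, 44 mm in diameter, 115 mm high, origin under its centre; bystander behind the work.
- loupe: black stand loupe, 38 mm in diameter, 34 mm high, origin under its centre; bystander behind the work.
- objective_case: white screw-top case, 38 mm in diameter, 57 mm high, origin under its centre; bystander behind the work.

How it is judged:
By the outcome, as a careful person would: the job done as asked, in the order asked, and still so for the second after the job is handed in, while the arm keeps its last pose, push and grip.
It also fails if it takes over 45 s, if anything falls off the work surface, if the arm or the gripper's body presses on something with over 40 N, if the wrist force passes 120 N, or if a joint passes its speed limit or range.

ROBOT

A 6-joint arm with a two-finger parallel gripper is mounted at the origin on a cart in front of the work surface, level with it; the furniture and walls round the work are solid. World frame = base frame: x ahead of the robot, y to its left, z up, the work surface at z = 0. Lengths are in m, angles in rad, forces in N, time in s.
With the tool pointing down it reaches from about 0.425 to 0.925 m from the base axis. Payload 12.5 kg.
Tool frame: the origin (TCP) lies at the centre of the arm's flange, where the gripper is bolted on; the fingertips stand 173 mm ahead of it and the grasp point (between the pads) lies 155 mm ahead of it; z points along the fingers, y is the line along which they close (so a half turn about z gives the same grasp; the last joint's range is limited). The gripper opens to 85 mm and grips with 20 to 120 N. Pads are 22 mm wide; open, the fingers measure 114 mm over their backs; the gripper's body (76 mm by 85 mm) begins 54 mm behind the grasp point. The pads swing forward as they close: fully open they stand 13 mm farther back than shut.
Start: joints at [-0.106, 0.491, 1.559, -0, 1.092, -0.106], TCP at [0.625, 0, 0.405] pointing down, gripper open.
Joint ranges: [-3.1, 3.1], [-0.84, 2.19], [0.05, 2.79], [-1.13, 4.28], [0.06, 2.93], [-2.69, 2.69]. Speed limits (rad/s): [2.22, 2.22, 2.79, 3.14, 3.14, 3.14].

INTERFACE

Orientations are given as a unit quaternion [x, y, z, w].
In Python, from workcell import robot, optics gives the robot as it stands.
- The arm moves only by the tool arm_command, never from a script. Its argument "targets" is a list of rows, each a list of 4 numbers: the shift along the tool's x, y, z in cm, then the turn about the tool's z in rad. A call has 1 to 10 rows; each row shifts and turns the commanded pose from where the row before left it, along the tool's axes as they then stand; what a row does not reach is not made up. A row lasts 1/12 s, in which the tool goes at most 41.7 mm and 7.16 degrees, less where a joint would pass 70% of its speed; a pose out of reach is approached as far as the arm can. A call with a gripper value outside its range is refused whole. "fingers" is the gripper command: -1 is shut, 1 is fully open, values between are in proportion, set as the call begins (left out, the last holds). The fingers move at their own pace and stop on an object; the grip force is fixed at half the most. Time passes only in rows, so rows that do not move let the fingers close. It gives the time, the measured TCP pose, the force, the opening and the grip force at its end, in the units of the state.
- robot.observe(): the state, without advancing time (a new reading comes with each control period).
- optics.capture(name): name is "scene" or "side" or "wrist"; returns the picture (384x512x3 uint8, red, green, blue); there is no depth.
- optics.get_calibration(name): a dict with "K" (3x3 intrinsics, pixels), "pose" (4x4, takes a point from camera to world coordinates). Camera axes: x right, y up, looking along -z (the intrinsics and any distortion apply to the point x, -y, -z); pixel columns grow to the right and rows downward; lengths in m; the calibration is good to about 2 mm. A picture is of the moment at which its call begins: read the wrist's pose just before it. get_calibration takes no time and is no camera call; for the wrist camera it gives the pose at the moment of the call.
- robot.job_done(): hands the job in; it is judged then, once.
The state is a dict: "time_s": time; "q": joint angles; "joint_vel": joint speeds; "tau": joint torques, N m; "eef_pos": TCP position; "tool_rot": TCP orientation; "wrist_force": force on the tool from outside, world axes, zero at the start; "wrist_torque": the same for the moment, N m; "gripper_width": finger opening in m; "grip_force": force on a finger pad.
Only numpy, scipy, OpenCV 4.12 (cv2) and the standard library are available. Lean on these libraries where they do the work, as an engineer would, in place of code of your own. Each camera call takes 0.05 s, during which the arm holds its last target. There are 200 camera calls.

## Working session

There is one attempt and no reset: what is moved stays moved. The work goes in short steps, Python scripts to look and compute and a tool call to move; the robot and the scene stay as the last step left them, time stands still between calls to the robot, and variables do not carry over. Pictures are saved under pics/ and viewed, at most 13 in all, crops included, and the job is handed in when it is done.

Besides the shell and the picture viewer there is one more tool, called after "Emit:" as name([rows], argument=value, ...), one row to a line, values as JSON. arm_command: Moves the arm, as the interface text tells. Its arguments: {"type":"object","properties":{"targets":{"type":"array"},"fingers":{"type":"number"}},"required":["targets"]}

```bash
mkdir -p pics
python3 - <<'E'
from workcell import robot, optics
import cv2,numpy as np
np.set_printoptions(precision=4,suppress=True)
for n in ["scene","side","wrist"]:
    im=optics.capture(n); cv2.imwrite(f"pics/{n}0.png",im[:,:,::-1])
    c=optics.get_calibration(n); print(n,c)
print(robot.observe())
E
```

```text
scene {'K': array([[499.7786,   0.    , 254.056 ],
       [  0.    , 499.7786, 193.7571],
       [  0.    ,   0.    ,   1.    ]]), 'pose': array([[ 0.5888,  0.5917, -0.5507, -0.0984],
       [-0.8082,  0.4219, -0.4108, -0.7415],
       [-0.0107,  0.687 ,  0.7266,  0.9859],
       [ 0.    ,  0.    ,  0.    ,  1.    ]])}
side {'K': array([[419.5069,   0.    , 253.3027],
       [  0.    , 419.5069, 190.2487],
       [  0.    ,   0.    ,   1.    ]]), 'pose': array([[ 0.9998,  0.0063, -0.017 ,  0.581 ],
       [-0.0172,  0.6209, -0.7837, -0.9062],
       [ 0.0056,  0.7839,  0.6209,  0.5882],
       [ 0.    ,  0.    ,  0.    ,  1.    ]])}
wrist {'K': array([[333.7778,   0.    , 255.7544],
       [  0.    , 333.7778, 194.8616],
       [  0.    ,   0.    ,   1.    ]]), 'pose': array([[ 1.    ,  0.0007,  0.0002,  0.6253],
       [-0.0008,  0.948 ,  0.3182,  0.0816],
       [ 0.    , -0.3182,  0.948 ,  0.3733],
       [ 0.    ,  0.    ,  0.    ,  1.    ]])}
{'time_s': 0.15, 'q': array([-0.1056,  0.4915,  1.5593, -0.    ,  1.0917, -0.1056]), 'joint_vel': array([ 0.0001, -0.003 , -0.0013, -0.0028,  0.0009, -0.0003]), 'tau': array([  0.0022, -61.871 , -26.1691,  -0.0001,   0.0032,   0.0001]), 'eef_pos': array([0.625 , 0.    , 0.4042]), 'tool_rot': array([ 0.7071,  0.7071, -0.0003, -0.0003]), 'wrist_force': array([-0.197 , -0.4962, -0.2413]), 'wrist_torque': array([-0.0476, -0.0154, -0.0203]), 'grip_force': 0.0, 'gripper_width': 0.08552214096468268}
```

View pics/scene0.png

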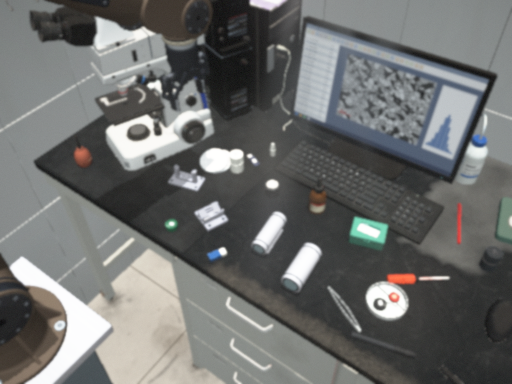

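View pics/side0.png

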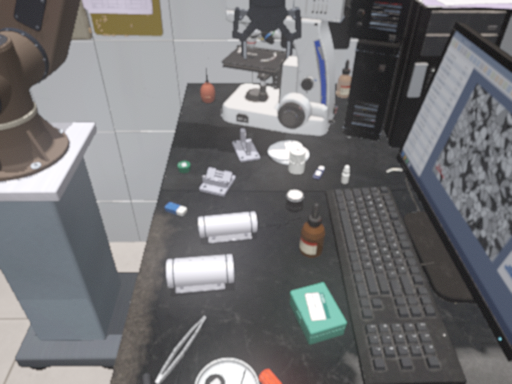

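View pics/wrist0.png

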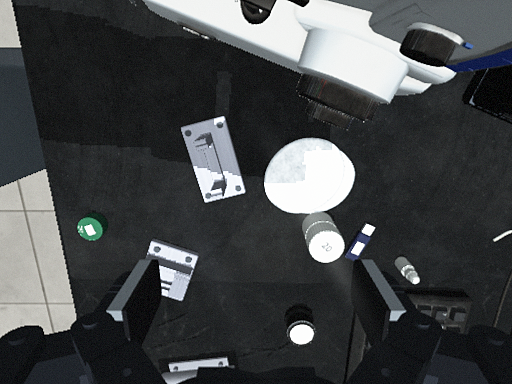

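The side view shows two barrels at about (227,226) and (200,272), the V-block at (217,181) and the gauge at (246,148). In the wrist view the gauge plate is at (213,160), the V-block at (170,270), the case at (323,238) and the loupe at (300,325).

```bash
cat > h.py <<'E'
import numpy as np,cv2
np.set_printoptions(precision=4,suppress=True)
def cast(c,uv,z):
    K,T=c["K"],c["pose"]; uv=np.atleast_2d(uv).astype(float)
    d=np.c_[(uv[:,0]-K[0,2])/K[0,0],-(uv[:,1]-K[1,2])/K[1,1],-np.ones(len(uv))]@T[:3,:3].T
    s=(z-T[2,3])/d[:,2]; return T[:3,3]+d*s[:,None]
def proj(c,p):
    K,T=c["K"],c["pose"]; q=(np.atleast_2d(p)-T[:3,3])@T[:3,:3]
    return np.c_[K[0,2]+K[0,0]*q[:,0]/-q[:,2],K[1,2]-K[1,1]*q[:,1]/-q[:,2]]
E
python3 - <<'E'
from workcell import robot, optics
from h import *
s=optics.get_calibration("side");w=optics.get_calibration("wrist");sc=optics.get_calibration("scene")
print("barrels side",cast(s,[[227,224],[200,271]],.03)); print("scene",cast(sc,[[269,232],[302,267]],.03))
print("vblock w",cast(w,[[170,270]],.01),"s",cast(s,[[217,182]],.015))
print("gauge corners",cast(w,[[181,126],[221,115],[245,194],[207,204]],.008))
print("case top",cast(w,[[327,246]],.057),"loupe",cast(w,[[300,333]],.034),"bottle",cast(s,[[312,250]],0))
for n,(x0,y0,x1,y1) in {"side":(150,190,280,300),"scene":(230,195,340,305)}.items():
    im=cv2.imread(f"pics/{n}0.png"); cv2.imwrite(f"pics/{n}0c.png",cv2.resize(im[y0:y1,x0:x1],None,fx=5,fy=5,interpolation=cv2.INTER_CUBIC))
E
```

```text
barrels side [[ 0.5433 -0.3067  0.03  ]
 [ 0.5006 -0.4246  0.03  ]]
scene [[ 0.543  -0.3069  0.03  ]
 [ 0.5022 -0.4282  0.03  ]]
vblock w [[ 0.5186 -0.1387  0.01  ]] s [[ 0.5153 -0.1518  0.015 ]]
gauge corners [[ 0.5445  0.0375  0.008 ]
 [ 0.5881  0.0491  0.008 ]
 [ 0.6128 -0.0399  0.008 ]
 [ 0.5683 -0.0522  0.008 ]]
case top [[ 0.7002 -0.0815  0.057 ]] loupe [[ 0.6801 -0.2138  0.034 ]] bottle [[ 0.7064 -0.3492  0.    ]]
```

Emit:
arm_command([
  [-3,-1.5,0,0],
  [-3,-1.5,0,0],
  [-3,-1.5,0,0],
  [-3,-1.5,0,0],
  [-3,-1.5,0,0],
  [-3,-1.5,0,0],
  [-3,-1.5,0,0],
  [-3,-1.5,0,0],
  [-3,-1.5,0,0],
  [-3,-1.5,0,0],
])

```text
time_s: 0.98
eef_pos: [0.474, -0.3013, 0.4046]
tool_rot: [0.707, 0.707, 0.0, -0.0]
wrist_force: [1.5, -0.2, -0.1]
gripper_width: 0.0853
grip_force: 0.0
```

Emit:
arm_command([
  [0,0,0,-0.12],
  [0,0,0,-0.12],
  [0,0,0,-0.12],
  [0,0,0,-0.12],
  [0,0,0,-0.12],
  [0,0,0,-0.12],
  [0,0,0,-0.12],
  [0,0,0,-0.12],
  [0,0,0,-0.12],
  [0,0,0,-0.12],
])

```text
time_s: 1.82
eef_pos: [0.475, -0.2999, 0.4045]
tool_rot: [0.181, 0.983, 0.0, -0.0]
wrist_force: [0.3, 0.2, 0.0]
gripper_width: 0.085
grip_force: 0.0
```

Emit:
arm_command([
  [0,0,0,-0.12],
  [0,0,0,-0.12],
  [0,0,0,-0.12],
  [0,0,0,0],
])

```text
time_s: 2.15
eef_pos: [0.475, -0.3, 0.4045]
tool_rot: [0.003, 1.0, 0.0, -0.0]
wrist_force: [0.1, -0.4, 0.4]
gripper_width: 0.0854
grip_force: 0.0
```

Run:
```python
from workcell import robot, optics
from h import *
c=optics.get_calibration("wrist");im=optics.capture("wrist"); cv2.imwrite("pics/w1.png",im[:,:,::-1]); np.savez("w1.npz",**c)
o=robot.observe();print(o["time_s"],o["eef_pos"],o["tool_rot"],o["q"]);print(c["pose"])
```

```text
2.2 [ 0.475  -0.2999  0.4045] [ 0.0064  1.      0.0001 -0.0001] [-0.6808  0.4014  1.7162  0.0001  1.0243 -2.2389]
[[ 0.006  -0.9478 -0.3187  0.3934]
 [ 1.      0.0058  0.0018 -0.2998]
 [ 0.0001 -0.3187  0.9479  0.3736]
 [ 0.      0.      0.      1.    ]]
```

View pics/w1.png

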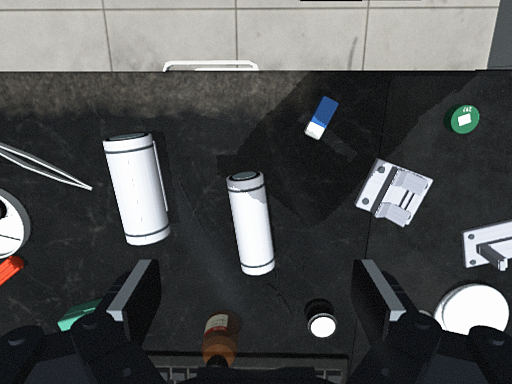

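The slim barrel is the middle one, (247,222), thick at (138,190). V-block at (395,192), loupe at (320,320), gauge at (490,245), bottle at (220,335).

Run:
```python
from h import *
im=cv2.imread("pics/w1.png");c=dict(np.load("w1.npz"))
hsv=cv2.cvtColor(im,cv2.COLOR_BGR2HSV);m=((hsv[:,:,2]>130)&(hsv[:,:,1]<60)).astype(np.uint8)
for lo,hi,nm,r0,r1,z in [(215,290,"slim",200,262,.029),(95,180,"thick",160,232,.033)]:
    L=[];R=[]
    for r in range(r0,r1,4):
        x=np.flatnonzero(m[r,lo:hi])+lo; L.append([x.min(),r]);R.append([x.max()+1,r])
    a=cast(c,L,z);b=cast(c,R,z);mid=(a+b)/2
    k=np.polyfit(mid[:,0],mid[:,1],1);print(nm,"slope deg",np.degrees(np.arctan(k[0])),"resid",np.ptp(mid[:,1]-np.polyval(k,mid[:,0])),"width",np.abs(a-b)[:,1].mean()*np.cos(np.arctan(k[0])))
    ys,xs=np.nonzero(m[150 if nm=="slim" else 120:300,lo:hi]);ys+=150 if nm=="slim" else 120
    print("rows",ys.min(),ys.max(), "mid at y(x)",mid[[0,-1]], "k",k)
crop=cv2.resize(im[140:240,340:450],None,fx=5,fy=5,interpolation=cv2.INTER_CUBIC);crop2=cv2.resize(im[165:285,220:285],None,fx=4,fy=4,interpolation=cv2.INTER_CUBIC)
o=np.zeros((500,820,3),np.uint8);o[:500,:550]=crop;o[:480,555:815]=crop2
cv2.imwrite("pics/c1.png",cv2.resize(o,(800,488)))
```

```text
slim slope deg 6.8267755379907635 resid 0.0020359190454871667 width 0.03888250487905201
rows 175 274 mid at y(x) [[ 0.5152 -0.309   0.029 ]
 [ 0.5894 -0.3012  0.029 ]] k [ 0.1197 -0.3704]
thick slope deg 2.5326363038951922 resid 0.0039512072780896745 width 0.051229203672710645
rows 136 245 mid at y(x) [[ 0.4689 -0.4284  0.033 ]
 [ 0.5461 -0.4262  0.033 ]] k [ 0.0442 -0.448 ]
```

View pics/c1.png

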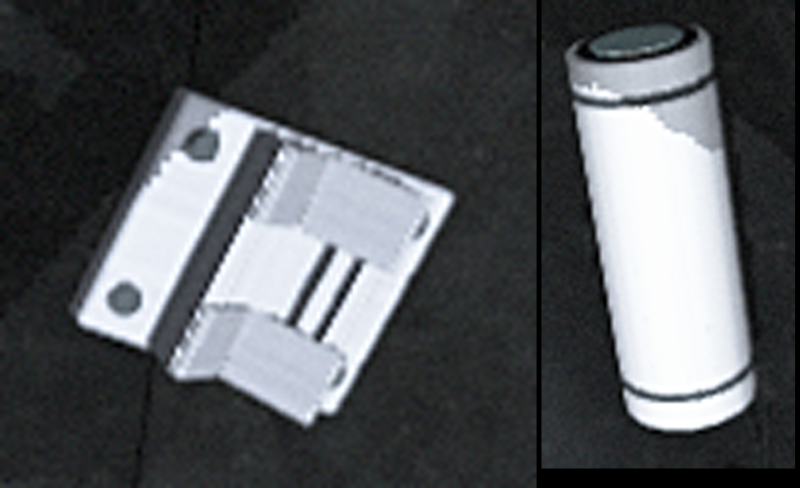

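The crop shows the V-block plate corners at about (190,95), (455,193), (335,412), (85,320), with its V along the left edge. The barrel's end faces are near (642,42) and (690,430).

Run:
```python
from h import *
c=dict(np.load("w1.npz"));f=800/820*5
P=np.array([[190,95],[455,193],[335,412],[85,320]])/f+[340,140]
V=cast(c,P,.010);print(V,V.mean(0))
for i in range(4):
    d=V[(i+1)%4]-V[i];print("edge",np.linalg.norm(d),np.degrees(np.arctan2(d[1],d[0])))
g=f*.8
a=cast(c,[[245.8,175.8]],.029)[0];b=cast(c,[[258.1,275.2]],.049)[0]
print(a,b,np.linalg.norm((b-a)[:2]),np.degrees(np.arctan2(*(b-a)[[1,0]])),(a+b)/2)
# V pieces: ends of top edges (z .032)
Q=np.array([[283,145],[215,305],[430,190],[347,345]])/f+[340,140];print("V tops",cast(c,Q,.032))
```

```text
[[ 0.4751 -0.1635  0.01  ]
 [ 0.4986 -0.0994  0.01  ]
 [ 0.5538 -0.1195  0.01  ]
 [ 0.5296 -0.1824  0.01  ]] [ 0.5143 -0.1412  0.01  ]
edge 0.0682744133309417 69.81741232823315
edge 0.058696086895818046 -20.037532051587366
edge 0.06738987136549458 -111.05795419129848
edge 0.05767575000426606 160.85161772072587
[ 0.4877 -0.3109  0.029 ] [ 0.5972 -0.2983  0.049 ] 0.11019715263648544 6.56313351528276 [ 0.5425 -0.3046  0.039 ]
V tops [[ 0.4813 -0.1504  0.032 ]
 [ 0.5179 -0.1608  0.032 ]
 [ 0.4916 -0.1171  0.032 ]
 [ 0.5277 -0.13    0.032 ]]
```

Emit:
arm_command([
  [-3,0,0,0],
  [-3,-0.4,0,0],
  [-0.75,0,2,0],
  [0,0,2,-0.066],
  [0,0,3,-0.06],
  [0,0,3,0],
  [0,0,3,0],
  [0,0,2,0],
  [0,0,0,0],
], fingers=1)

```text
time_s: 2.95
eef_pos: [0.5418, -0.3043, 0.2506]
tool_rot: [-0.055, 0.998, 0.002, -0.003]
wrist_force: [-0.6, 0.9, -0.6]
gripper_width: 0.0855
grip_force: 0.0
```

Run:
```python
from workcell import robot, optics
from h import *
c=optics.get_calibration("wrist");im=optics.capture("wrist"); cv2.imwrite("pics/w2.png",im[:,:,::-1])
o=robot.observe();print(o["time_s"],o["eef_pos"],o["tool_rot"],o["q"])
print(proj(c,[[.5425,-.3047,.029],[.4877,-.3109,.029],[.5972,-.2983,.049]]))
```

```text
3.0 [ 0.5423 -0.3046  0.253 ] [-0.0558  0.9984  0.0012 -0.0014] [-0.6179  0.6647  1.7017  0.0001  0.7789 -2.3005]
[[253.999  224.1152]
 [253.5892 134.7723]
 [254.6937 319.4459]]
```

View pics/w2.png

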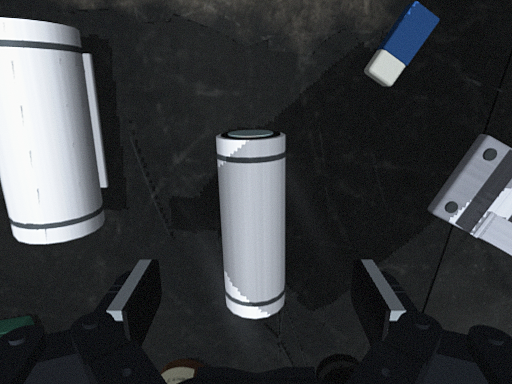

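The barrel lies centred between the open fingers (cols 218-286, ends rows 133 and 318), as predicted.

Emit:
arm_command([
  [0,0,2.5,0],
  [0,0,2.5,0],
  [0,0,1.8,0],
  [0,0,0,0],
  [0,0,0,0],
])

```text
time_s: 3.42
eef_pos: [0.5428, -0.3049, 0.1878]
tool_rot: [-0.057, 0.998, -0.0, 0.0]
wrist_force: [0.6, -1.3, 0.7]
gripper_width: 0.0854
grip_force: 0.0
```

Emit:
arm_command([
  [0,0,0,0],
  [0,0,0,0],
  [0,0,0,0],
  [0,0,0,0],
  [0,0,0,0],
  [0,0,0,0],
  [0,0,0,0],
  [0,0,0,0],
  [0,0,0,0],
], fingers=-1)

```text
time_s: 4.17
eef_pos: [0.5427, -0.3049, 0.188]
tool_rot: [-0.057, 0.998, -0.001, 0.001]
wrist_force: [-0.7, 0.7, 7.6]
gripper_width: 0.0386
grip_force: 59.1
```

Emit:
arm_command([
  [0,0,-1,0],
  [0,0,-2,0],
  [0,0,-2,0],
  [0,0,-2,0],
  [0,0,-2,0],
  [-1,2.5,-2,0],
  [-1,2.5,-2,0],
  [-1,2.5,-2,0],
  [-1,2.5,-2,0],
])

```text
time_s: 4.92
eef_pos: [0.5705, -0.1996, 0.3584]
tool_rot: [-0.057, 0.998, -0.0, 0.0]
wrist_force: [0.8, 0.6, -0.6]
gripper_width: 0.0384
grip_force: 60.5
```

Emit:
arm_command([
  [0,2.5,0,0],
  [0,2.5,0,0],
  [0,2.5,0,0],
  [0,2.5,0,0],
  [0,0,0,0],
  [0,0,0,0],
])

```text
time_s: 5.42
eef_pos: [0.559, -0.1004, 0.3575]
tool_rot: [-0.059, 0.998, -0.0, 0.0]
wrist_force: [0.1, -0.2, -1.6]
gripper_width: 0.0385
grip_force: 60.6
```

Run:
```python
from workcell import robot, optics
from h import *
c=optics.get_calibration("wrist");im=optics.capture("wrist"); cv2.imwrite("pics/w3.png",im[:,:,::-1]); np.savez("w3.npz",**c)
o=robot.observe();print(o["time_s"],o["eef_pos"],o["tool_rot"],o["wrist_force"],o["wrist_torque"],o["gripper_width"])
print(proj(c,[[.578,-.0015,.008],[.5143,-.1412,.01]]))
cv2.imwrite("pics/w3b.png",cv2.resize(im[60:340,170:470,::-1],None,fx=2.6,fy=2.1,interpolation=cv2.INTER_CUBIC))
```

```text
5.4667 [ 0.5592 -0.1013  0.3574] [-0.058   0.9983 -0.0002  0.0003] [ 0.0838 -0.561  -1.8775] [-0.0203  0.0169  0.02  ] 0.03824530257074069
[[351.1924 199.1436]
 [218.2766 119.1601]]
```

View pics/w3b.png

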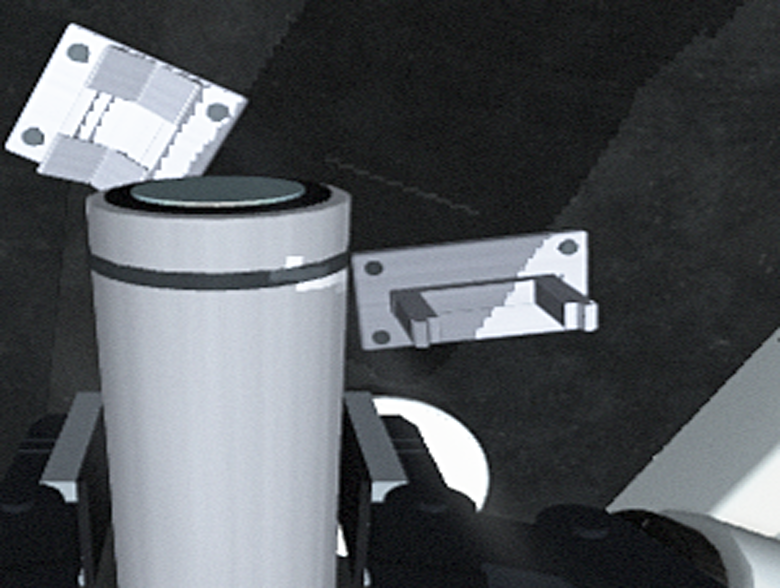

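The barrel is held level. The gauge plate has corners (352,255), (586,232) and (366,350); its jaw tops span (413–438, 320–345) and (566–597, 304–328) in the crop. The V-block is at top left.

Run:
```python
from h import *
c=dict(np.load("w3.npz"))
S=lambda p:np.array(p)/[2.6,2.1]+[170,60]-[.3,.26]
pl=cast(c,S([[352,255],[586,232],[366,347]]),.008);print("plate",pl)
e=pl[1]-pl[0];print(np.linalg.norm(e),np.degrees(np.arctan2(e[1],e[0]))-90,np.linalg.norm(pl[2]-pl[0]));print("centre",(pl[1]+pl[2])/2)
j=cast(c,S([[438,320],[438,344],[565,305],[566,328],[413,322],[413,347],[597,303],[597,328]]),.050);print(j,"tops centre in",j[:4].mean(0),"out",j[4:].mean(0));e=j[2:4].mean(0)-j[:2].mean(0);print(np.linalg.norm(e),np.degrees(np.arctan2(e[1],e[0]))-90)
P=np.array([[71,24],[248,97],[6,147]]);V=cast(c,S(P),.01);print("V",V,(V[1]+V[2])/2)
im=cv2.imread("pics/w3.png");cv2.imwrite("pics/c3.png",cv2.resize(im[160:232,300:406],None,fx=7.5,fy=7.5,interpolation=cv2.INTER_CUBIC))
```

```text
plate [[ 0.5647 -0.0509  0.008 ]
 [ 0.5434  0.0351  0.008 ]
 [ 0.6109 -0.0376  0.008 ]]
0.08859251663441581 13.93968569649931 0.0479996633324676
centre [ 0.5771 -0.0013  0.008 ]
[[ 0.5782 -0.0248  0.05  ]
 [ 0.5891 -0.0227  0.05  ]
 [ 0.5665  0.0167  0.05  ]
 [ 0.5767  0.0196  0.05  ]
 [ 0.5801 -0.0331  0.05  ]
 [ 0.5915 -0.031   0.05  ]
 [ 0.5644  0.0273  0.05  ]
 [ 0.5754  0.0301  0.05  ]] tops centre in [ 0.5776 -0.0028  0.05  ] out [ 0.5778 -0.0017  0.05  ]
0.04356892704674699 16.0390511368536
V [[ 0.4747 -0.1634  0.01  ]
 [ 0.4974 -0.0995  0.01  ]
 [ 0.5291 -0.1836  0.01  ]] [ 0.5132 -0.1415  0.01  ]
```

View pics/c3.png

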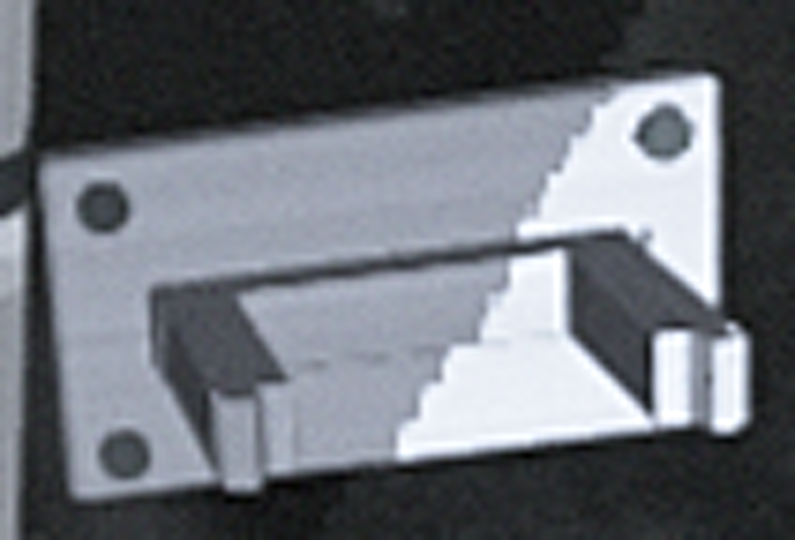

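The crop shows the jaws clearly: chamfered lead-ins with the clear gap spanning columns 292–652. Plate and jaw estimates agree on centre (0.578,-0.0014) and yaw 15°.

Emit:
arm_command([
  [0,0,0,-0.073],
  [0,0,0,-0.073],
  [-0.4,3,0,0],
  [0,3,0,0],
  [0,3.16,0,0],
  [0,0,3,0],
  [0,0,3,0],
  [0,0,3,0],
  [0,0,2.8,0],
  [0,0,0,0],
])

```text
time_s: 6.3
eef_pos: [0.5388, -0.0128, 0.2347]
tool_rot: [-0.13, 0.992, 0.001, -0.003]
wrist_force: [-1.3, 0.0, -2.2]
gripper_width: 0.0382
grip_force: 60.8
```

Emit:
arm_command([
  [0,0,0,0],
  [0,0,0,0],
  [0,0,0,0],
])

```text
time_s: 6.55
eef_pos: [0.5399, -0.0123, 0.2405]
tool_rot: [-0.13, 0.992, -0.0, 0.001]
wrist_force: [-0.3, -0.5, -1.3]
gripper_width: 0.038
grip_force: 60.8
```

Run:
```python
from workcell import robot, optics
from h import *
ims=[]
for n in ["side","wrist"]:
    im=optics.capture(n); cv2.imwrite(f"pics/{n}4.png",im[:,:,::-1]); ims.append(im)
o=robot.observe();print(o["time_s"],o["eef_pos"],o["tool_rot"],o["wrist_force"],o["wrist_torque"])
a=np.degrees(2*np.arctan2(-o["tool_rot"][0],o["tool_rot"][1]));t=np.radians(a)
ex=np.array([np.cos(t),np.sin(t)]);ey=np.array([-ex[1],ex[0]])
d=np.array([.578,-.0014])-o["eef_pos"][:2];print("yaw",a,"along",d@ex,"across",d@ey)
im=ims[0][90:190,180:330];im2=ims[1]
A=cv2.resize(im[:,:,::-1],(450,300),interpolation=cv2.INTER_CUBIC);B=cv2.resize(im2[150:384,130:400,::-1],(346,300))
cv2.imwrite("pics/c4.png",np.hstack([A,B]))
```

```text
6.65 [ 0.5397 -0.0121  0.2403] [-0.1301  0.9915 -0.0004  0.0013] [-0.3006 -0.2858 -1.5025] [-0.007   0.0253 -0.0111]
yaw 14.95362710884284 along 0.03978271011475689 across 0.00045317147134016177
```

View pics/c4.png

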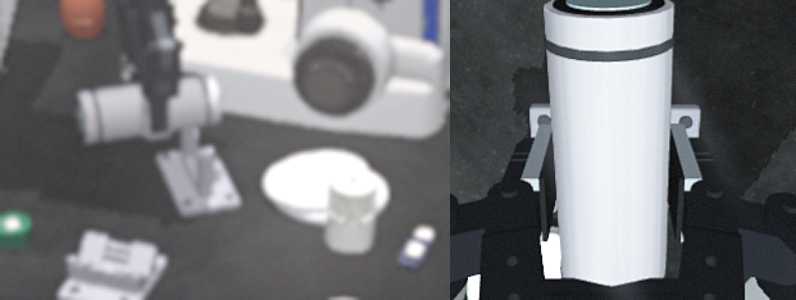

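Side view: barrel end is over the jaws. Wrist view: plate (screws at 545 and 685) is symmetric about the barrel (556–672). I'll lower in stages.

Emit:
arm_command([
  [0,0.04,0.6,0],
  [0,0,0.7,0],
  [0,0,0.7,0],
  [0,0,0.6,0],
  [0,0,0.4,0],
  [0,0,0,0],
  [0,0,0,0],
])

```text
time_s: 7.23
eef_pos: [0.5393, -0.0115, 0.2083]
tool_rot: [-0.13, 0.991, 0.0, -0.0]
wrist_force: [-0.3, 0.3, -1.4]
gripper_width: 0.0387
grip_force: 60.8
```

Emit:
arm_command([
  [0,0,0.5,0],
  [0,0,0.4,0],
  [0,0,0.3,0],
  [0,0,0.2,0],
  [0,0,0,0],
  [0,0,0,0],
])

```text
time_s: 7.73
eef_pos: [0.5393, -0.0115, 0.1947]
tool_rot: [-0.13, 0.991, 0.0, -0.0]
wrist_force: [-0.5, 0.5, -0.9]
gripper_width: 0.0383
grip_force: 61.1
```

Emit:
arm_command([
  [0,0,0.08,0],
  [0,0,0.06,0],
  [0,0,0,0],
  [0,0,0,0],
])

```text
time_s: 8.07
eef_pos: [0.5391, -0.0116, 0.1938]
tool_rot: [-0.13, 0.991, -0.0, 0.0]
wrist_force: [-4.7, -1.1, 7.8]
gripper_width: 0.0379
grip_force: 61.9
```

Contact at z = 0.1938 m with 8 N up: axis is at 35 mm, the barrel is fully down in the gauge. Taking it out.

Emit:
arm_command([
  [0,0,-1,0],
  [0,0,-2,0],
  [0,0,-2,0],
  [0,0,-2,0],
  [0,0,-2,0],
  [1.4,-3,0,0],
  [1.4,-3,0,0],
  [1.5,-3,0,0],
  [1.5,-2.9,0,0],
  [0,0,0,0],
])

```text
time_s: 8.9
eef_pos: [0.5133, -0.1456, 0.284]
tool_rot: [-0.129, 0.992, -0.001, 0.001]
wrist_force: [-0.7, -0.2, -1.6]
gripper_width: 0.0383
grip_force: 60.8
```

Emit:
arm_command([
  [0,0,0,0.1],
  [0,0,0,0.1],
  [0,0,0,0.1],
  [0,0,0,0.1],
  [0,0,0,0.1],
  [0,0,0,0.11],
  [0,0,2,0],
  [0,0,2,0],
  [0,0,0,0],
  [0,0,0,0],
])

```text
time_s: 9.73
eef_pos: [0.5141, -0.1413, 0.2433]
tool_rot: [0.173, 0.985, 0.0, -0.001]
wrist_force: [0.1, 0.1, -1.6]
gripper_width: 0.0382
grip_force: 60.9
```

Run:
```python
from workcell import robot, optics
from h import *
ims=[]
for n in ["side","wrist"]:
    im=optics.capture(n); ims.append(im)
o=robot.observe();print(o["time_s"],o["eef_pos"],o["tool_rot"],o["wrist_force"],o["wrist_torque"])
a=np.degrees(2*np.arctan2(-o["tool_rot"][0],o["tool_rot"][1]));t=np.radians(a)
ex=np.array([np.cos(t),np.sin(t)]);ey=np.array([-ex[1],ex[0]])
d=np.array([.5138,-.1414])-o["eef_pos"][:2];print("yaw",a,"along",d@ex,"across",d@ey)
A=cv2.resize(ims[0][130:230,150:300,::-1],(450,300),interpolation=cv2.INTER_CUBIC);B=cv2.resize(ims[1][150:384,130:400,::-1],(346,300))
cv2.imwrite("pics/c5.png",np.hstack([A,B]))
```

```text
9.8333 [ 0.5143 -0.1415  0.2443] [ 0.1734  0.9848 -0.0001  0.0005] [ 0.4815 -0.2792 -0.9898] [ 0.0187  0.0019 -0.0518]
yaw -19.97679785912402 along -0.00047465714764279693 across -0.0001088034043634357
```

View pics/c5.png

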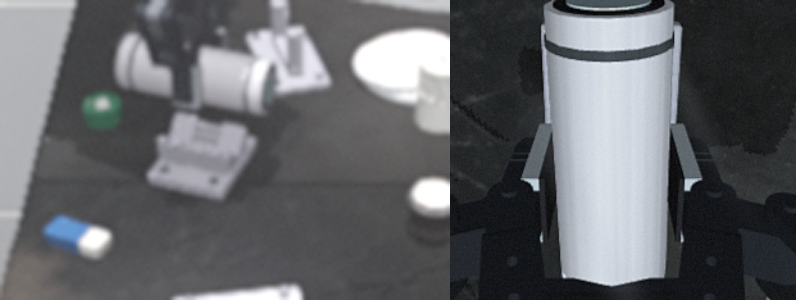

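The barrel hangs centred over the V-block: its plate shows evenly either side (542 and 683) in the wrist view.

Emit:
arm_command([
  [0,0,0.8,0],
  [0,0,0.8,0],
  [0,0,0.8,0],
  [0,0,0.7,0],
  [0,0,0.4,0],
  [0,0,0.3,0],
  [0,0,0,0],
  [0,0,0,0],
])

```text
time_s: 10.5
eef_pos: [0.5141, -0.1415, 0.2051]
tool_rot: [0.174, 0.985, 0.0, -0.0]
wrist_force: [-0.1, 0.2, -1.4]
gripper_width: 0.0382
grip_force: 60.9
```

Emit:
arm_command([
  [0,0,0.1,0],
  [0,0,0.1,0],
  [0,0,0.1,0],
  [0,0,0,0],
  [0,0,0,0],
])

```text
time_s: 10.92
eef_pos: [0.514, -0.1415, 0.2042]
tool_rot: [0.174, 0.985, -0.0, 0.001]
wrist_force: [-6.5, 1.1, 23.6]
gripper_width: 0.0383
grip_force: 63.6
```

Run:
```python
from workcell import robot, optics
from h import *
im=optics.capture("side"); c=optics.get_calibration("side")
o=robot.observe();print(o["time_s"],o["eef_pos"],o["tool_rot"],o["wrist_force"],o["wrist_torque"])
t=np.radians(-20);ex=np.array([np.cos(t),np.sin(t),0]);ey=np.array([-ex[1],ex[0],0])
print("F",o["wrist_force"]@ex,o["wrist_force"]@ey,"T",o["wrist_torque"]@ex,o["wrist_torque"]@ey)
print(proj(c,[[.5138,-.1414,.0443],np.array([.5138,-.1414,.0443])+.055*ex,np.array([.5138,-.1414,.0443])-.055*ex]))
cv2.imwrite("pics/c6.png",cv2.resize(im[120:215,150:290,::-1],None,fx=5.5,fy=5.5,interpolation=cv2.INTER_CUBIC))
```

```text
10.9667 [ 0.514  -0.1415  0.2042] [ 0.1737  0.9848 -0.0002  0.001 ] [-6.8211  1.0629 23.3659] [ 0.1599  1.0319 -0.2098]
F -6.773323473741121 -1.334151303536539 T -0.20268947829394057 1.0243240856686915
[[215.9222 168.7287]
 [239.0173 173.5709]
 [193.5014 164.0278]]
```

View pics/c6.png

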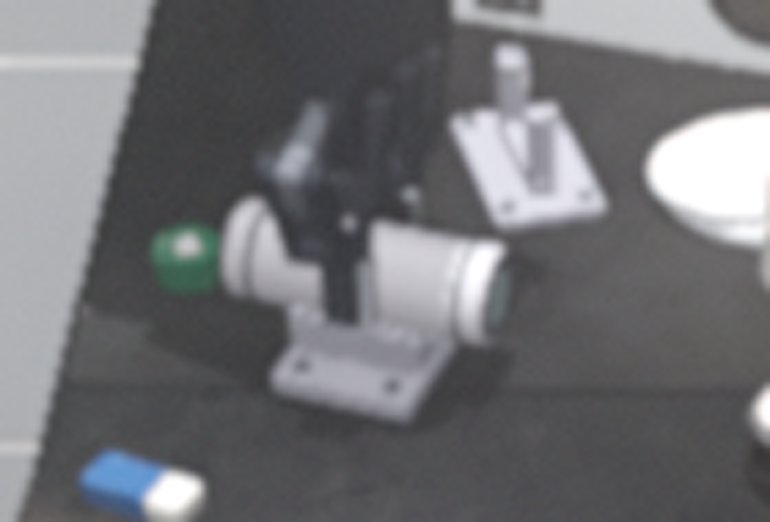

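The barrel sits in the V with both ends out. Forces are centred and there is almost no side force (−1.3 N against 23 N), so both faces carry load. I'll ease the axial push slightly and settle.

Emit:
arm_command([
  [0.05,0,0.03,0],
  [0,0,0,0],
  [0,0,0,0],
  [0,0,0,0],
  [0,0,0,0],
  [0,0,0,0],
  [0,0,0,0],
  [0,0,0,0],
])

```text
time_s: 11.63
eef_pos: [0.5138, -0.1415, 0.2042]
tool_rot: [0.174, 0.985, -0.0, 0.002]
wrist_force: [-6.4, 0.8, 25.1]
gripper_width: 0.0385
grip_force: 63.6
```

```bash
python3 -c "
from workcell import robot
print(robot.job_done())"
```

```text
the job is handed in; nothing more can be done
None
```

The slim barrel went fully down in the gauge, came out, and was handed in held pressed at about 25 N on both faces of the V, both ends sticking out; the moves stayed clear of the bottle, loupe and case.

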